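# Glaze test tiles from the slanted drying stand to the dowel rack

## Robot

A 6-joint arm with a two-finger parallel gripper is mounted at the origin on the work surface. World frame = base frame: x ahead of the robot, y to its left, z up, the work surface at z = 0. Lengths are in mm, angles in rad, forces in N, time in s.
With the tool pointing down it reaches from about 350 to 775 mm from the base axis. Payload 7.3 kg.
Tool frame: the origin (TCP) lies at the very end of the fingers, on their centre line; the grasp point (between the pads) lies 19 mm behind it (bot.tcp_to_grasp is the distance from the TCP to the grasp point, in mm); z points along the fingers, y is the direction in which the jaws open and shut (so a half turn about z gives the same grasp; the last joint's range is limited). The gripper opens to 92 mm and grips with 3 to 60 N. Pads are 19 mm wide; open, the fingers measure 130 mm over their backs; the gripper's body (75 mm by 190 mm) begins 47 mm behind the grasp point.
Start: joints at [1.069, 0.342, 1.524, -0, 1.275, -0.146], TCP at [182.865, 492.143, 226.741] pointing down, gripper open.
Joint ranges: [-2.53, 2.53], [-0.77, 2.02], [0.04, 2.7], [-1, 4.14], [0.28, 2.66], [-3.11, 3.11]. Speed limits (rad/s): [2.57, 2.57, 3.14, 3.14, 3.14, 3.14].

## Interface

Orientations are given as [roll, pitch, yaw] about the fixed x, y, z axes, in that order (R = Rz(yaw) Ry(pitch) Rx(roll)).
In Python, from plant import bot gives the robot as it stands. The module is installed in compiled form; this text tells all that it offers.
- The arm moves only by the tool carry_out, never from a script. Its argument "motion" is a list of rows, each a list of 5 numbers: the closure, from 0 (fully open) to 1 (shut), then the shift along the tool's x, y, z in mm, then the turn about the tool's z in degrees. In form: [[claw, dx, dy, dz, spin], ...]. A call has 1 to 10 rows; each row is the pose to reach, as a shift and turn from the pose measured when the call began, along the tool's axes at that moment; what a row does not reach only later rows make up. A row lasts 1/8 s, in which the tool goes at most 62.5 mm and 10.7 degrees, less where a joint would pass 70% of its speed; a pose out of reach is approached as far as the arm can. A call with a gripper value outside its range is refused whole. The fingers move at their own pace and stop on an object; the grip force is fixed at half the most. Time passes only in rows, so rows that repeat a pose let the fingers close. It gives the time, the measured TCP pose, the force and the opening at its end, in the units of the state.
- bot.get_obs(): the state, without advancing time (a new reading comes with each control period).
- bot.capture(name): name is "scene" or "top" or "wrist"; returns a dict with "color" (400x640x3 uint8, red, green, blue), "depth" (400x640 float32, mm along the optical axis (not along the pixel's ray), 0 where there is no reading), "K" (3x3 intrinsics, pixels), "k1" (the pictures are not rectified: a ray, as slopes to the right and down, at radius r is drawn at 1 + k1 r^2 times it, then the intrinsics apply), "camera_from_world" (4x4, takes a point from world to camera coordinates). Camera axes: x right, y down, z forward; pixel columns grow to the right and rows downward; lengths in mm; the calibration is good to about 2 mm. A picture is of the moment at which its call begins.
- bot.close_job(): hands the job in, once; it reports no verdict.
The state is a dict: "time": time; "joint_positions": joint angles; "dq": joint speeds; "tau": joint torques, N m; "tool_pos": TCP position; "tcp_rot": TCP orientation; "contact_force": force on the tool from outside, world axes, zero at the start; "moment": the same for the moment, N m; "grip_width": finger opening in mm.
Only numpy, scipy, OpenCV 4.12 (cv2) and the standard library are available. Lean on these libraries where they do the work, as an engineer would, in place of code of your own. Each camera call takes 0.05 s, during which the arm holds its last target.

## Task

Two dried test tiles lean in the slanted drying stand; stand both upright on edge, bare foot down, in the dowel rack so that the rack runs from narrow to wide going away from the robot: the narrow tile in the slot nearest the robot, the wide tile in the farthest slot, and the medium one left where it is in the middle. Set each down fully on the rack's board, about centred along its slot and not dropped, let go, and leave the bowl, jar and saucers alone.

Things in the scene. Friction and masses are not known exactly. Their poses are not given: they have to be found in the camera images.
- tile_wide: terracotta tile, 10 mm thick (x), 120 mm wide (y), 120 mm tall (z), 0.31 kg, white glaze on the upper part of one face. Origin: middle of its foot (lower edge); z runs up the tile, x is the normal of its glazed face. Starts leaning 35 degrees in the stand, top towards the robot; its upper 50 mm is free on both faces, to be pinched through the thickness.
- tile_narrow: terracotta tile, 10 mm thick (x), 70 mm wide (y), 120 mm tall (z), 0.18 kg, white glaze on the upper part of one face. Origin: middle of its foot (lower edge); z runs up the tile, x is the normal of its glazed face. Starts in the same stand beside the wide one, in the same way; which is left and which right varies.
- tile_middle: terracotta tile, 10 mm thick (x), 95 mm wide (y), 120 mm tall (z), 0.25 kg, white glaze on the upper part of one face. Origin: middle of its foot (lower edge); z runs up the tile, x is the normal of its glazed face. Stands upright in the rack's middle slot and stays there.
- stand: fixed wooden stand, 150 mm (x) by 310 mm (y), 85 mm high; origin under its middle. A trough along y leans 35 degrees from vertical, top towards -x: a back panel reaches 70 mm up the tiles from their foot, a parallel front lip 30 mm; 15 mm between them. The tiles stand about 75 mm either side of its middle and come out along their own plane.
- seat (a point): middle of the trough's bottom, where the tiles' feet rest, 30 mm above the table, on the mid-plane of a tile lying on the back panel; axes as the stand's.
- rack: fixed rack: wooden board 175 mm (x) by 150 mm (y), 20 mm thick, origin under its middle; x points away from the robot. Three slots along y, 60 mm apart in x. Each slot is the 16 mm gap (in x) between upright 10 mm dowels, in two places 22 mm either side of the slot's middle; round dowel tops 55 mm above the board.
- slot_near (a point): middle of the slot nearest the robot, on the board's top (20 mm above the table); axes as the rack's.
- slot_mid (a point): middle of the middle slot, likewise; taken by the medium tile.
- slot_far (a point): middle of the slot farthest from the robot, likewise.
- bowl: loose steel bowl, 90 mm wide, 45 mm high, a bystander; origin under its middle.
- jar: loose amber jar with a black cap, 64 mm wide, 85 mm high, a bystander; origin under its middle.
- saucers: a stack of black saucers in one piece, 100 mm wide, 35 mm high, a bystander; origin under its middle.
Things that resemble listed ones, but are neither listed nor needed, are in the scene too. Several things have the shape of the rack; the one meant has the colours described above. Leave any pink or turquoise look-alike of the tile_narrow alone.

How it is judged (in metres and radians):
At the end, for the whole second after the job is handed in: Narrow tile in the near slot, medium in the middle, wide in the far slot, released and at rest: foot within 12 mm across and 20 mm along of the slot's middle, on the board (-4 to +6 mm), foot down and upright within 0.2 rad, in line with the slot within 0.25 rad (x of tile_narrow in the frame of slot_near between -0.012 and 0.012 m and y of tile_narrow in the frame of slot_near between -0.02 and 0.02 m and z of tile_narrow in the frame of slot_near between -0.004 and 0.006 m and angle between each of tile_narrow, tile_wide, tile_middle's own z axis and vertical below 0.2 rad and angle between the x axis of each of tile_narrow, tile_wide, tile_middle and the x axis of rack, either way round below 0.25 rad and linear speed of each of tile_narrow, tile_wide, tile_middle below 0.02 m/s and x of tile_wide in the frame of slot_far between -0.012 and 0.012 m and y of tile_wide in the frame of slot_far between -0.02 and 0.02 m and z of tile_wide in the frame of slot_far between -0.004 and 0.006 m and x of tile_middle in the frame of slot_mid between -0.012 and 0.012 m and y of tile_middle in the frame of slot_mid between -0.02 and 0.02 m and z of tile_middle in the frame of slot_mid between -0.004 and 0.006 m); the robot touches nothing.
It fails at once if a tile is dropped: it falls faster than 0.7 m/s (a free fall of about 25 mm) out of the gripper (linear speed of tile_wide above 0.7 m/s and contact force between tile_wide and the arm below 0.05 N and contact force between tile_wide and the fingers below 0.05 N).
It fails at once if a tile is dropped: it falls faster than 0.7 m/s (a free fall of about 25 mm) out of the gripper (linear speed of tile_narrow above 0.7 m/s and contact force between tile_narrow and the arm below 0.05 N and contact force between tile_narrow and the fingers below 0.05 N).
It fails at once if the medium tile is knocked out of place (moved over 25 mm or tipped over 0.4 rad) (distance of tile_middle from where it was at the start of the episode above 0.025 m or angle between tile_middle's own z axis and vertical above 0.4 rad).
It fails at once if the bowl, jar or saucers are moved over 20 mm (distance of any of bowl, jar, saucers from where it was at the start of the episode above 0.02 m).
It also fails if it takes over 67 s, if anything falls off the work surface, if the arm or the gripper's body presses on something with over 40 N, if the wrist force passes 120 N, or if a joint passes its speed limit or range.

## Working session

There is one attempt and no reset: what is moved stays moved. The work goes in short steps, Python scripts to look and compute and a tool call to move; the robot and the scene stay as the last step left them, time stands still between calls to the robot, and variables do not carry over. Pictures are saved under pics/ and viewed, and the job is handed in when it is done.

Besides the shell and the picture viewer there is one more tool, called after "Emit:" as name([rows], argument=value, ...), one row to a line, values as JSON. carry_out: Moves the arm, as the interface text tells. Its arguments: {"type":"object","properties":{"motion":{"type":"array","items":{"type":"array","items":{"type":"number"}}}},"required":["motion"]}

```bash
mkdir -p pics
cat > h.py <<'E'
import numpy as np, cv2
from plant import bot
from scipy.spatial.transform import Rotation as R
def cap(n,f=None):
    c=bot.capture(n)
    if f: cv2.imwrite('pics/'+f,c['color'][:,:,::-1])
    np.savez(''+(f or n).replace('.png','')+'.npz',**{k:np.asarray(v) for k,v in c.items()})
    return c
def ld(f): 
    d=np.load(''+f+'.npz'); return {k:d[k] for k in d}
def pts(c):
    d=c['depth'];h,w=d.shape;v,u=np.mgrid[0:h,0:w].astype(float)
    r=rays(c,u,v); P=r*d[...,None]
    T=np.linalg.inv(c['camera_from_world']); W=P@T[:3,:3].T+T[:3,3]; W[d==0]=np.nan; return W
def rays(c,u,v):
    K=c['K'];k=float(c['k1']);x=(u-K[0,2])/K[0,0];y=(v-K[1,2])/K[1,1]
    a,b=x.copy(),y.copy()
    for _ in range(20):
        s=1+k*(a*a+b*b);a=x/s;b=y/s
    return np.stack([a,b,np.ones_like(a)],-1)
E
python3 - <<'E'
from h import *
for n in ('scene','top','wrist'):
    c=cap(n,n+'0.png'); print(n,c['K'].tolist(),c['k1']); print(np.linalg.inv(c['camera_from_world']).round(3).tolist())
print(bot.get_obs(),bot.tcp_to_grasp)
E
```

```text
scene [[441.2401872344731, 0.0, 316.3005149684469], [0.0, 441.2401872344731, 197.58580185097736], [0.0, 0.0, 1.0]] 0.022350782257271967
[[0.574, 0.586, -0.572, 1174.544], [0.819, -0.4, 0.412, -504.778], [0.013, -0.705, -0.709, 868.976], [0.0, 0.0, 0.0, 1.0]]
top [[377.98896616324396, 0.0, 313.1104187213994], [0.0, 377.98896616324396, 195.649385637749], [0.0, 0.0, 1.0]] -0.0313125818823598
[[-0.01, -0.984, 0.18, 355.893], [-1.0, 0.006, -0.022, -5.534], [0.02, -0.18, -0.983, 988.801], [0.0, 0.0, 0.0, 1.0]]
wrist [[331.1203955397465, 0.0, 315.7117688388562], [0.0, 331.1203955397465, 204.31783706278168], [0.0, 0.0, 1.0]] -0.04224522951779321
[[0.347, 0.897, 0.272, 108.836], [0.938, -0.332, -0.102, 519.43], [-0.001, 0.291, -0.957, 384.009], [0.0, 0.0, 0.0, 1.0]]
{'time': 0.15, 'joint_positions': array([ 1.06902121e+00,  3.42573606e-01,  1.52480857e+00, -2.38718300e-05,
        1.27535849e+00, -1.45998550e-01]), 'dq': array([ 6.75196479e-04,  6.57145185e-05, -2.97724661e-03, -6.68757509e-04,
       -1.79458557e-03,  1.39524391e-04]), 'tau': array([ 9.95422597e-04, -4.31471193e+01, -2.44352925e+01,  7.18279788e-02,
        5.36192092e-02, -1.04129567e-04]), 'tool_pos': array([182.70720582, 491.86322161, 226.19509088]), 'tcp_rot': array([-3.14045353e+00, -1.44426897e-04,  2.78582296e+00]), 'contact_force': array([-0.09224409,  0.2028116 , -0.38645385]), 'moment': array([ 1.56547370e-02, -5.60598792e-05, -3.25697718e-02]), 'grip_width': 91.70124559268763} 18.8
```

View pics/scene0.png

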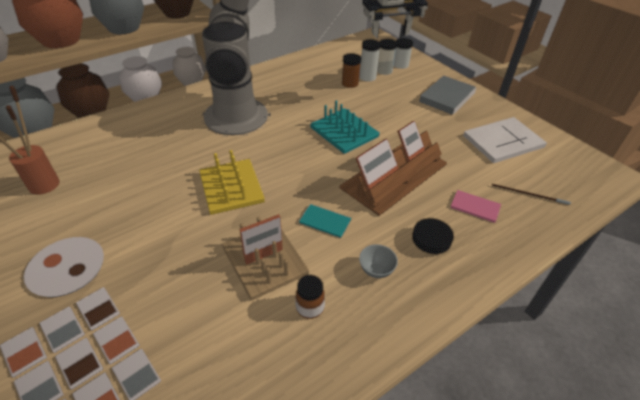

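View pics/top0.png

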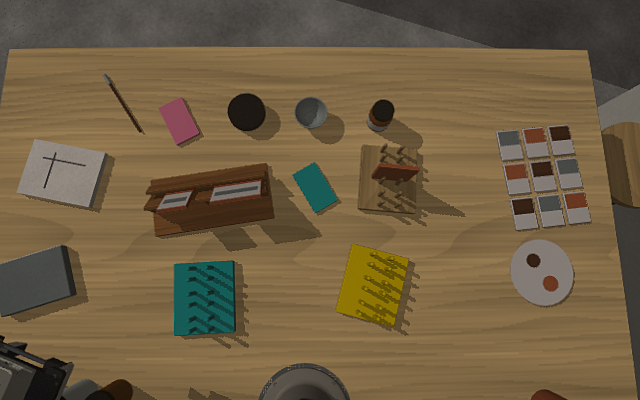

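View pics/wrist0.png

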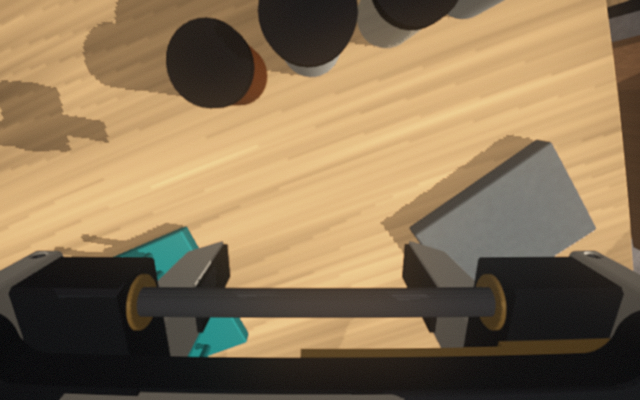

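The wooden rack with the tile in it is at (390,180) in the top view. The yellow (372,285) and teal (205,298) racks are look-alikes, and so are the pink and turquoise flat tiles. Next I'll measure the stand, the tiles and the rack.

Run:
```python
from h import *
c=ld('top0');im=c['color'];W=pts(c)
def show(u,v): print((u,v),W[v,u].round(0),im[v,u])
for uv in [(215,193),(248,185),(175,198),(395,168),(388,195),(370,155),(205,298),(372,285),(247,112),(311,112),(381,110),(300,300)]: show(*uv)
big=np.hstack([cv2.resize(im[150:245,140:280],None,fx=4,fy=4),cv2.resize(im[135:230,350:430],None,fx=4,fy=4)])
cv2.imwrite('pics/crop1.png',cv2.resize(big[:,:,::-1],(800,int(big.shape[0]*800/big.shape[1]))))
c=ld('scene0');im=c['color']
big=np.hstack([cv2.resize(im[110:215,335:455],None,fx=3,fy=3),cv2.resize(im[205:310,210:330],None,fx=3,fy=3)])
cv2.imwrite('pics/crop2.png',big[:,:,::-1])
```

```text
(215, 193) [527. 210.  98.] [63 65 61]
(248, 185) [549. 133.  82.] [124 116 109]
(175, 198) [516. 306.  94.] [89 85 79]
(395, 168) [ 576. -216.  137.] [67 37 24]
(388, 195) [ 533. -223.   21.] [115  90  57]
(370, 155) [ 641. -179.   24.] [104  83  51]
(205, 298) [276. 244.  18.] [23 62 59]
(372, 285) [ 304. -172.   22.] [146 120   7]
(247, 112) [758. 148.  35.] [29 23 17]
(311, 112) [771. -24.   4.] [61 61 57]
(381, 110) [ 741. -200.   88.] [30 24 16]
(300, 300) [268.   9.  -1.] [135 109  73]
```

View pics/crop1.png

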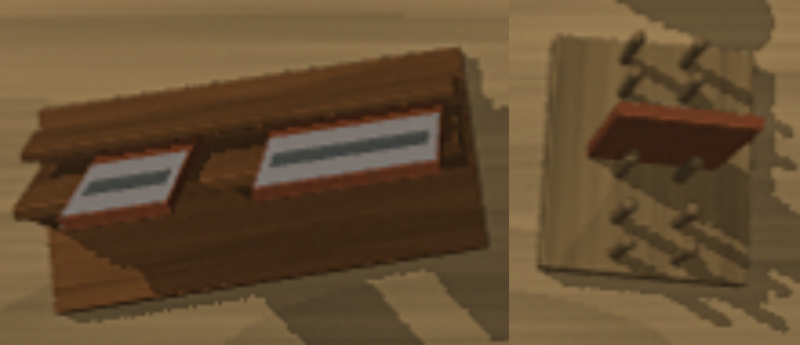

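View pics/crop2.png

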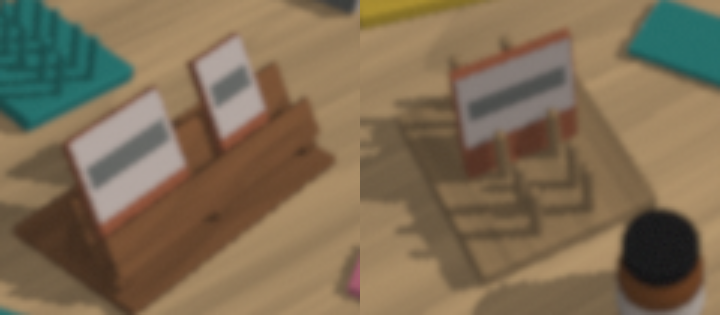

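The crops confirm it: the wide tile is at the right of the stand in the top view (~(238,190)), the narrow one at the left (~(175,199)), and the plain wooden rack holds the medium tile in its middle slot. Now I'll work out the poses.

Run:
```python
from h import *
for n in('top0','scene0'):
    c=ld(n);im=c['color'].astype(float);W=pts(c);X,Y,Z=W[...,0],W[...,1],W[...,2]
    hsv=cv2.cvtColor(c['color'],cv2.COLOR_RGB2HSV)
    print(n)
    # glaze: low saturation, in stand area
    m=((hsv[...,1]<60)&(hsv[...,2]>60)&(X>440)&(X<620)&(Y>80)&(Y<360)&(Z>50)&(Z<150)).astype(np.uint8)
    k,l,s,ce=cv2.connectedComponentsWithStats(m)
    for i in range(1,k):
        if s[i,4]>80:
            P=W[l==i];C=np.median(P,0);Q=P[np.linalg.norm(P-C,axis=1)<90]
            u,sv,vt=np.linalg.svd(Q-Q.mean(0));nn=vt[2]*np.sign(vt[2][2]);
            print('glaze',s[i],Q.mean(0).round(1),'n',nn.round(3),'rms',(sv[2]/np.sqrt(len(Q))).round(2),'tilt',np.degrees(np.arcsin(nn[2])).round(1),'yaw',np.degrees(np.arctan2(nn[1],nn[0])).round(1))
    # tile middle top
    m=(X>520)&(X<640)&(Y>-300)&(Y<-120)&(Z>131)&(Z<150)
    P=W[m]; 
    r=cv2.minAreaRect(P[:,:2].astype(np.float32)); print('mid top',len(P),P.mean(0).round(1),[np.round(a,1) for a in r])
    m=(X>450)&(X<700)&(Y>-330)&(Y<-100)&(Z>14)&(Z<28)
    P=W[m]; 
    r=cv2.minAreaRect(P[:,:2].astype(np.float32)); print('board',len(P),np.median(P[:,2]),[np.round(a,1) for a in r])
    # tiles in stand points
    m=(X>430)&(X<620)&(Y>60)&(Y<380)&(Z>108)&(Z<150)
    P=W[m];print('high',P.min(0).round(),P.max(0).round())
```

```text
top0
glaze [210 181  51  20 584] [531.6 160.3 100.5] n [0.81  0.12  0.574] rms 0.63 tilt 35.0 yaw 8.5
glaze [157 192  34  17 336] [509.7 305.  100.9] n [0.81  0.122 0.574] rms 0.59 tilt 35.0 yaw 8.5
mid top 207 [ 578.3 -226.2  139.5] [array([ 579., -226.]), array([92.5, 11.1]), np.float64(84.2)]
board 2699 20.694358926734026 [array([ 579.6, -225.6]), array([148.4, 176.4]), np.float64(84.7)]
high [475.  96. 108.] [533. 338. 135.]
scene0
glaze [400 122  23  33 452] [510.9 302.7  99.4] n [0.811 0.135 0.57 ] rms 1.78 tilt 34.7 yaw 9.4
glaze [359 140  37  44 943] [532.9 156.2  99.7] n [0.812 0.126 0.57 ] rms 1.64 tilt 34.7 yaw 8.8
mid top 268 [ 582.5 -229.5  138.7] [array([ 580.8, -228.4]), array([94.9, 15.1]), np.float64(83.0)]
board 2354 20.983606216115504 [array([ 580.9, -227.5]), array([149.9, 178. ]), np.float64(85.0)]
high [476.  95. 108.] [536. 336. 134.]
```

Run:
```python
from h import *
a=np.radians(8.6);ex=np.array([np.cos(a),np.sin(a),0]);ey=np.array([-np.sin(a),np.cos(a),0]);ez=np.array([0,0,1.])
t=np.radians(35);n=ex*np.cos(t)+ez*np.sin(t);up=-ex*np.sin(t)+ez*np.cos(t)
for nm in('top0','scene0'):
    W=pts(ld(nm)).reshape(-1,3);W=W[~np.isnan(W[:,0])]
    for q in([531.6,160.3,100.5],[509.7,305,100.9]):
        q=np.array(q);d=W-q;s=(abs(d@n)<5)&(abs(d@ey)<80)&(d@up>0)&(d@up<60)
        y=(d@ey)[s];u=(d@up)[s];lo,hi=y.min(),y.max();
        o=q+ey*(lo+hi)/2+up*u.max()
        print(nm,s.sum(),'w',round(hi-lo,1),'topmid front face',o.round(1),'mid thickness top',(o-5*n).round(1),'foot',(o-5*n-120*up).round(1), 'xs',(o@ex).round(1),(o@ey).round(1))
```

```text
top0 434 w 120.3 topmid front face [507.6 155.3 135.4] mid thickness top [503.6 154.7 132.5] foot [571.6 165.   34.2] xs 525.2 77.7
top0 260 w 70.8 topmid front face [486.3 301.4 134.8] mid thickness top [482.2 300.8 131.9] foot [550.3 311.1  33.6] xs 525.9 225.3
scene0 519 w 121.9 topmid front face [509.3 154.6 133.3] mid thickness top [505.2 154.  130.4] foot [573.3 164.3  32.1] xs 526.6 76.7
scene0 256 w 74.2 topmid front face [488.  299.  132.8] mid thickness top [483.9 298.4 130. ] foot [552.  308.7  31.7] xs 527.2 222.6
```

```bash
cat >> h.py <<'E'
def go(p,yaw=None):
    o=bot.get_obs();Rm=R.from_euler('xyz',o['tcp_rot']).as_matrix()
    d=Rm.T@(np.array(p,float)-o['tool_pos']); y=np.degrees(o['tcp_rot'][2])
    s=0 if yaw is None else -((yaw-y+180)%360-180)
    print('t',o['time'],'pos',o['tool_pos'].round(1),'rpy',np.degrees(o['tcp_rot']).round(2),'grip',round(o['grip_width'],1),'F',o['contact_force'].round(1)); print('delta',d.round(1),'spin',round(s,1))
E
python3 -c "
from h import *
go([517.4,155.6,190],98.6)"
```

```text
t 0.15 pos [182.7 491.9 226.2] rpy [-1.7993e+02 -1.0000e-02  1.5962e+02] grip 91.7 F [-0.1  0.2 -0.4]
delta [-430.9 -198.6   36.4] spin 61.0
```

Emit:
carry_out([
  [0,-48,-22,4,7],
  [0,-96,-44,8,14],
  [0,-144,-66,12,21],
  [0,-192,-88,16,28],
  [0,-240,-110,20,35],
  [0,-288,-133,24,42],
  [0,-336,-155,28,49],
  [0,-384,-177,32,56],
  [0,-431,-199,36,61],
  [0,-431,-199,36,61],
])

```text
time: 1.4
tool_pos: [519.1, 152.5, 189.4]
tcp_rot: [-3.14, 0.001, 1.716]
contact_force: [-0.9, 1.0, 0.0]
grip_width: 91.8
```

```bash
python3 -c "
from h import *
go([517.4,155.6,95],98.6)
cap('wrist','wrist1.png')"
```

```text
t 1.4 pos [519.1 152.5 189.4] rpy [-1.7992e+02  8.0000e-02  9.8340e+01] grip 91.8 F [-0.9  1.   0. ]
delta [ 3.4 -1.1 94.4] spin -0.3
```

View pics/wrist1.png

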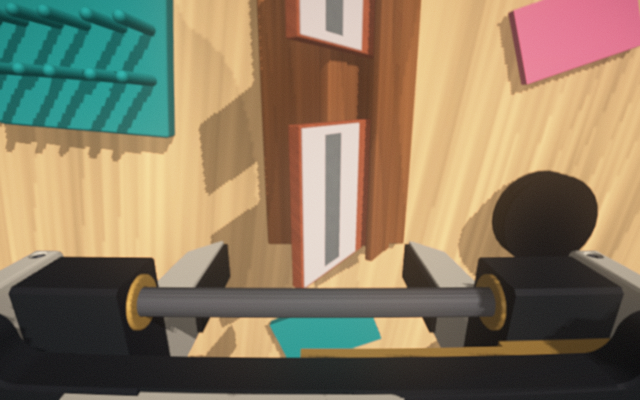

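The wrist view shows the wide tile (290–365, 122–290) between the jaws. I'll check its position against the wrist depth before going down.

Run:
```python
from h import *
c=ld('wrist1');W=pts(c)
for uv in [(328,125),(295,126),(363,122),(297,285),(360,240)]:print(uv,W[uv[1],uv[0]].round(1))
P=W.reshape(-1,3);P=P[(P[:,2]>100)&(P[:,2]<140)&(P[:,0]>440)&(P[:,0]<560)&(P[:,1]>50)&(P[:,1]<240)]
print(P.min(0),P.max(0))
a=np.radians(8.6);print(np.ptp(P@[-np.sin(a),np.cos(a),0]),(P@[-np.sin(a),np.cos(a),0]).max(),(P@[-np.sin(a),np.cos(a),0]).min(),(P@[np.cos(a),np.sin(a),0]).min())
```

```text
(328, 125) [518.3 217.3 104.5]
(295, 126) [496.3 215.  129.4]
(363, 122) [549.1 221.7  59.8]
(297, 285) [512.6 100.3 128.9]
(360, 240) [567.  114.1  57.2]
[492.3074086   95.99891386 100.00000405] [538.79902868 218.70267346 132.35877252]
120.16662477681146 138.73237287544006 18.5657480986286 518.019669099087
```

Emit:
carry_out([
  [0,4,-1,24,0],
  [0,5,-1,50,0],
  [0,5,-1,75,0],
  [0,5,-1,94,0],
  [0,5,-1,94,0],
  [0,5,-1,94,0],
])

```text
time: 2.2
tool_pos: [515.9, 159.4, 96.5]
tcp_rot: [-3.14, 0.001, 1.72]
contact_force: [-0.1, -0.3, -0.4]
grip_width: 92.2
```

```bash
python3 -c "
from h import *
go([517.2,157,95],98.6)"
```

```text
t 2.2 pos [515.9 159.4  96.5] rpy [-1.7994e+02  4.0000e-02  9.8550e+01] grip 92.2 F [-0.1 -0.3 -0.4]
delta [-2.6  1.   1.5] spin -0.1
```

Emit:
carry_out([
  [0.5,-2.5,1,1,0],
  [0.6,-2.5,1,1,0],
  [1,-2.5,1,1,0],
  [1,-2.5,1,1,0],
  [1,-2.5,1,1,0],
  [1,-2.5,1,1,0],
  [1,-2.5,1,1,0],
  [1,-2.5,1,1,0],
])

```text
time: 3.2
tool_pos: [519.0, 157.3, 97.3]
tcp_rot: [3.138, 0.001, 1.72]
contact_force: [-1.2, 0.4, 9.8]
grip_width: 29.5
```

```bash
python3 -c "
from h import *
go([517.2,157,95],98.6)
cap('scene','scene2.png')
c=cv2.imread('pics/scene2.png')[60:260,280:520];cv2.imwrite('pics/scene2c.png',cv2.resize(c,None,fx=3,fy=3))"
```

```text
t 3.2 pos [519.  157.3  97.3] rpy [1.7978e+02 4.0000e-02 9.8540e+01] grip 29.5 F [-1.2  0.4  9.8]
delta [-0.  -1.9  2.3] spin -0.1
```

View pics/scene2c.png

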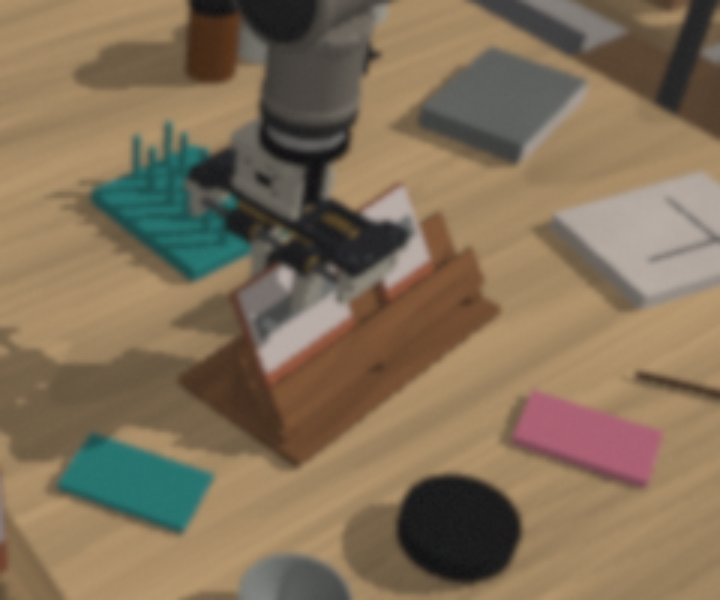

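Emit:
carry_out([
  [1,0,-2,-3,0],
  [1,0,-4,-7,0],
  [1,0,-7,-11,0],
  [1,0,-9,-15,0],
  [1,0,-12,-19,0],
  [1,0,-14,-23,0],
])

```text
time: 4.0
tool_pos: [508.8, 155.6, 121.6]
tcp_rot: [3.128, 0.001, 1.72]
contact_force: [8.3, 1.2, -2.2]
grip_width: 26.2
```

```bash
python3 -c "
from h import *
go([517.2,157,95],98.6)
cap('scene','scene3.png')
c=cv2.imread('pics/scene3.png')[60:260,280:520];cv2.imwrite('pics/scene3c.png',cv2.resize(c,None,fx=3,fy=3))"
```

```text
t 4.0 pos [508.8 155.6 121.6] rpy [1.7924e+02 4.0000e-02 9.8530e+01] grip 26.2 F [ 8.3  1.2 -2.2]
delta [ 0.1  8.2 26.7] spin -0.1
```

View pics/scene3c.png

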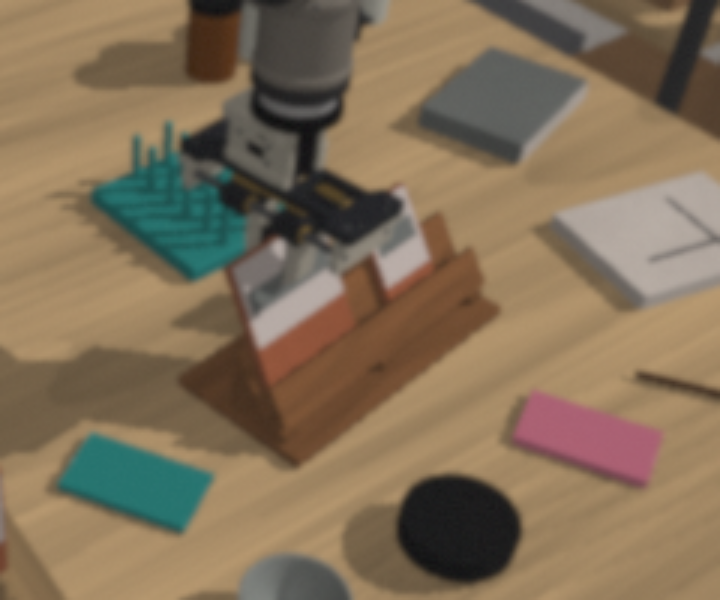

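The tile slides out with the pads (terracotta now shows below the glaze). I'll carry on until it clears the lip.

Emit:
carry_out([
  [1,0,-2,-4,0],
  [1,0,-4,-8,0],
  [1,0,-6,-12,0],
  [1,0,-8,-17,0],
  [1,0,-8,-22,0],
  [1,0,-8,-27,0],
  [1,0,-6,-32,0],
  [1,0,-4,-37,0],
])

```text
time: 5.05
tool_pos: [507.1, 155.3, 160.0]
tcp_rot: [3.121, 0.001, 1.719]
contact_force: [6.4, 0.1, -2.8]
grip_width: 17.7
```

```bash
python3 -c "
from h import *
go([517.2,157,95],98.6)
cap('scene','scene4.png')
c=cv2.imread('pics/scene4.png')[60:260,280:520];cv2.imwrite('pics/scene4c.png',cv2.resize(c,None,fx=3,fy=3))"
```

```text
t 5.05 pos [507.1 155.3 160. ] rpy [1.7884e+02 4.0000e-02 9.8520e+01] grip 17.7 F [ 6.4  0.1 -2.8]
delta [ 0.3  9.  65.2] spin -0.1
```

View pics/scene4c.png

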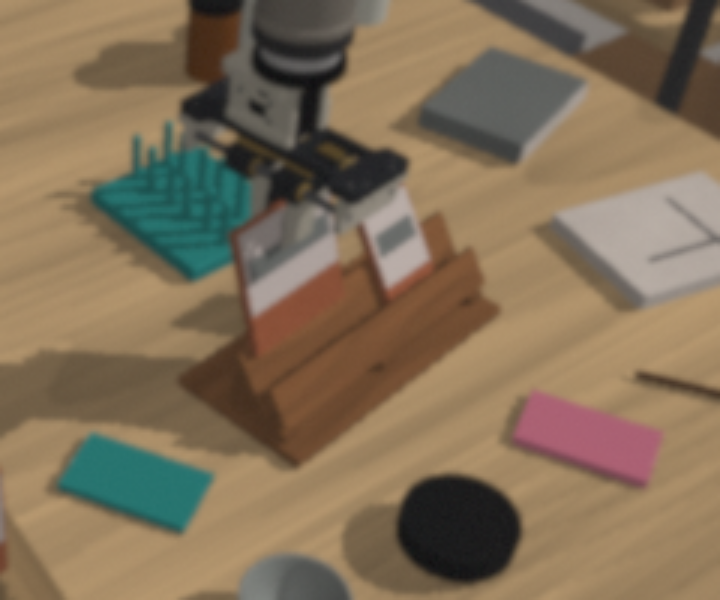

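Emit:
carry_out([
  [1,0,3,-4,0],
  [1,0,6,-8,0],
  [1,0,9,-12,0],
  [1,0,12,-17,0],
  [1,0,15,-23,0],
  [1,0,18,-30,0],
  [1,0,18,-40,0],
  [1,0,18,-50,0],
  [1,0,18,-60,0],
  [1,0,18,-60,0],
])

```text
time: 6.35
tool_pos: [524.5, 158.0, 222.2]
tcp_rot: [3.118, 0.001, 1.72]
contact_force: [-0.9, -0.5, -2.1]
grip_width: 9.9
```

```bash
python3 -c "
from h import *
go([517.2,157,95],98.6)
cap('scene','scene5.png')
c=cv2.imread('pics/scene5.png')[30:230,280:520];cv2.imwrite('pics/scene5c.png',cv2.resize(c,None,fx=3,fy=3))"
```

```text
t 6.35 pos [524.5 158.  222.2] rpy [1.7865e+02 4.0000e-02 9.8520e+01] grip 9.9 F [-0.9 -0.5 -2.1]
delta [  0.2 -10.4 127. ] spin -0.1
```

View pics/scene5c.png

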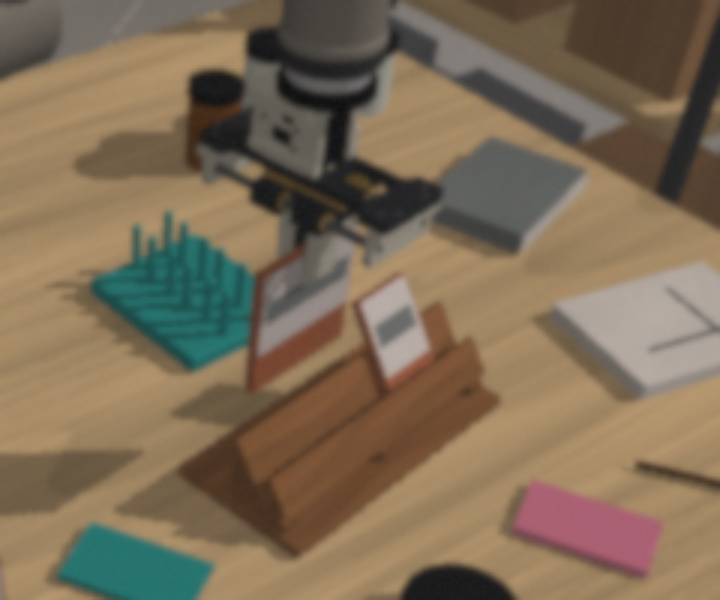

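The opening is 9.9 mm, so the tile has turned upright between the pads. I'll measure it relative to the TCP.

```bash
cat >> h.py <<'E'
def held(cs,w,off=0):
    o=bot.get_obs();p=o['tool_pos'];a=o['tcp_rot'][2];e=np.array([np.sin(a),-np.cos(a),0]) # jaw dir (away)
    f=np.array([-e[1],e[0],0])
    for nm in cs:
        W=pts(ld(nm)).reshape(-1,3);W=W[~np.isnan(W[:,0])];d=W-p
        s=(abs(d@e-5)<8)&(abs(d@f)<w/2+15)&(d[:,2]<-10)&(d[:,2]>-115)
        Q=d[s]
        for _ in range(3):
            c=Q.mean(0);n=np.linalg.svd(Q-c,full_matrices=False)[2][2];n*=np.sign(n@e);Q=Q[abs((Q-c)@n)<2.5]
        y=Q@f
        print(nm,len(Q),'face across@-50',round(np.median((Q@e)[abs(Q[:,2]+50)<8]),1),'n tilt',round(np.degrees(np.arcsin(n[2])),2),'yaw err',round(np.degrees(np.arctan2(n@f,n@e)),2),'along',y.min().round(1),y.max().round(1))
        for lo in np.arange(-w/2+5,w/2-4,w/6):
            q=Q[abs(y-lo)<6]
            if len(q)>3: print('  y',round(lo),'foot z rel',q[:,2].min().round(1),'across',np.median((q@e)[q[:,2]<q[:,2].min()+15]).round(1))
E
python3 - <<'E'
from h import *
held(['scene5'],120)
E
```

```text
scene5 663 face across@-50 7.5 n tilt 0.75 yaw err -0.16 along -63.2 59.8
  y -55 foot z rel -86.1 across 8.0
  y -35 foot z rel -86.7 across 8.1
  y -15 foot z rel -89.2 across 7.5
  y 5 foot z rel -90.2 across 8.6
  y 25 foot z rel -88.4 across 8.0
  y 45 foot z rel -86.7 across 8.0
```

```bash
python3 -c "
from h import *
go([637.8,-231,245],84.8)"
```

```text
t 6.4 pos [524.2 157.9 221.5] rpy [1.7872e+02 4.0000e-02 9.8520e+01] grip 9.4 F [ 0.   0.4 -2.4]
delta [-401.4   55.3  -22. ] spin 13.7
```

Emit:
carry_out([
  [1,-15,2,-15,1],
  [1,-50,7,-22,2],
  [1,-95,13,-22,4],
  [1,-145,20,-22,6],
  [1,-195,27,-22,8],
  [1,-245,34,-22,10],
  [1,-295,41,-22,12],
  [1,-340,47,-22,13.7],
  [1,-375,52,-22,13.7],
  [1,-395,54,-22,13.7],
])

```text
time: 7.65
tool_pos: [635.3, -228.2, 245.1]
tcp_rot: [3.12, -0.004, 1.477]
contact_force: [-0.7, 1.1, -2.4]
grip_width: 9.5
```

Emit:
carry_out([
  [1,-1,0,0,0],
  [1,-1,0,0,0],
  [1,-1,0,0,0],
])

```text
time: 8.02
tool_pos: [635.1, -228.3, 245.5]
tcp_rot: [3.12, -0.004, 1.478]
contact_force: [0.1, 0.7, -2.8]
grip_width: 10.3
```

```bash
python3 -c "
from h import *
cap('scene','scene6.png')
cap('top','top6.png')
go([637.8,-231,245],84.8)
held(['scene6'],120)
c=cv2.imread('pics/scene6.png')[120:320,150:390];cv2.imwrite('pics/scene6c.png',cv2.resize(c,None,fx=3,fy=3))"
```

```text
t 8.125 pos [ 635.2 -228.2  245.5] rpy [178.75  -0.23  84.72] grip 10.0 F [ 0.2  0.3 -1.4]
delta [-2.5  2.8  0.6] spin -0.1
scene6 1282 face across@-50 7.4 n tilt 0.47 yaw err -0.07 along -60.4 60.2
  y -55 foot z rel -90.6 across 7.4
  y -35 foot z rel -90.3 across 7.8
  y -15 foot z rel -89.4 across 7.7
  y 5 foot z rel -88.2 across 7.9
  y 25 foot z rel -88.1 across 8.2
  y 45 foot z rel -87.4 across 8.3
```

View pics/scene6c.png

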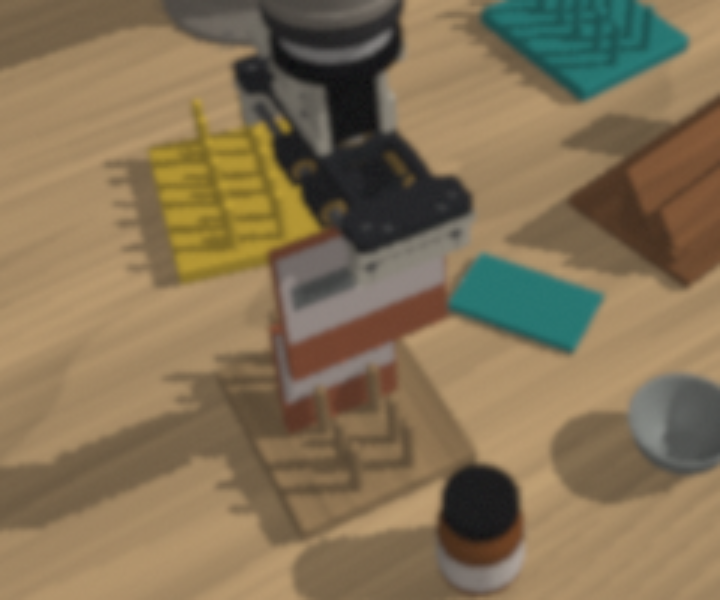

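View pics/top6.png

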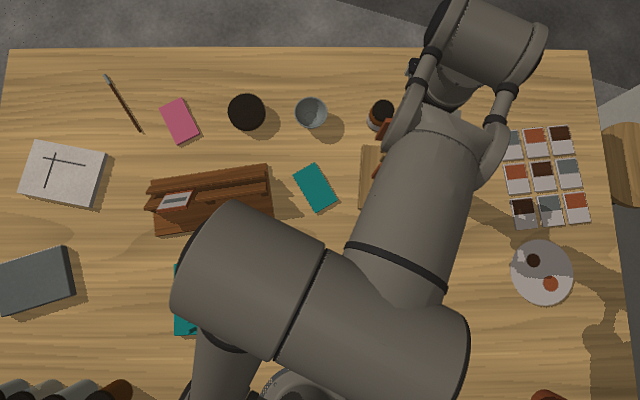

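```bash
python3 - <<'E'
from h import *
a=np.radians(-5.1);ex=np.array([np.cos(a),np.sin(a)]);ey=np.array([-ex[1],ex[0]])
for nm,o in(('scene0',(580.9,-227.5)),('scene6',(580.9,-227.5)),('top0',(579.6,-225.6))):
    W=pts(ld(nm)).reshape(-1,3);W=W[(W[:,2]>55)&(W[:,2]<79)];d=W[:,:2]-o;x=d@ex;y=d@ey
    for xc in(-73,-47,47,73):
        for yc in(-22,22):
            s=(abs(x-xc)<10)&(abs(y-yc)<10)
            if s.sum()>2: print(nm,xc,yc,s.sum(),'x',x[s].min().round(1),x[s].max().round(1),np.median(x[s]).round(1),'y',np.median(y[s]).round(1),'z',W[s,2].max().round(1))
E
python3 -c "
from h import *
go([637.6,-232.7,245],84.8)"
```

```text
scene0 -73 -22 17 x -75.4 -68.0 -71.6 y -22.0 z 78.8
scene0 -73 22 17 x -76.0 -68.2 -71.0 y 21.3 z 77.6
scene0 47 -22 33 x 42.6 52.6 49.6 y -23.2 z 76.3
scene0 47 22 31 x 41.2 53.7 49.8 y 21.1 z 77.6
scene0 73 -22 34 x 69.7 78.0 74.9 y -23.2 z 78.3
scene0 73 22 29 x 70.0 79.0 75.7 y 20.3 z 77.4
scene6 -73 -22 15 x -77.2 -68.6 -72.6 y -23.2 z 76.1
scene6 47 -22 33 x 44.1 51.9 49.6 y -23.1 z 78.9
scene6 47 22 32 x 42.7 52.6 49.7 y 21.2 z 78.6
scene6 73 -22 34 x 68.6 77.4 74.8 y -23.0 z 76.7
scene6 73 22 28 x 71.1 78.9 75.2 y 20.6 z 77.4
top0 -73 -22 20 x -78.2 -69.8 -74.9 y -18.4 z 75.6
top0 -73 22 19 x -78.1 -70.6 -74.2 y 23.0 z 76.5
top0 -47 -22 18 x -52.9 -44.3 -50.2 y -18.5 z 77.5
top0 -47 22 18 x -52.1 -42.9 -48.1 y 22.5 z 76.8
top0 47 -22 21 x 41.9 49.8 45.2 y -19.5 z 76.4
top0 47 22 17 x 42.4 49.8 45.3 y 22.0 z 75.5
top0 73 -22 20 x 67.3 75.0 70.2 y -19.6 z 78.5
top0 73 22 18 x 67.6 76.4 70.8 y 23.6 z 77.1
t 8.125 pos [ 635.2 -228.2  245.5] rpy [178.75  -0.23  84.72] grip 10.0 F [ 0.2  0.3 -1.4]
delta [-4.3  2.8  0.5] spin -0.1
```

Emit:
carry_out([
  [1,-4.3,2.8,10,0],
  [1,-4.3,2.8,24,0],
  [1,-4.3,2.8,38,0],
  [1,-4.3,2.8,52,0],
  [1,-4.3,2.8,62,0],
  [1,-4.3,2.8,68,0],
  [1,-4.3,2.8,68,0],
])

```text
time: 9.0
tool_pos: [639.0, -232.6, 177.2]
tcp_rot: [3.12, -0.004, 1.479]
contact_force: [0.1, 0.5, -2.1]
grip_width: 9.9
```

```bash
python3 -c "
from h import *
cap('scene','scene7.png')
go([637.6,-232.7,160],84.8)
held(['scene7'],120)
c=cv2.imread('pics/scene7.png')[170:320,190:350];cv2.imwrite('pics/scene7c.png',cv2.resize(c,None,fx=4,fy=4))"
```

```text
t 9.05 pos [ 639.2 -232.7  177.8] rpy [178.73  -0.22  84.72] grip 9.5 F [ 0.  -0.5 -1.8]
delta [-0.2 -2.  17.7] spin -0.1
scene7 993 face across@-50 7.4 n tilt 0.64 yaw err -0.0 along -60.4 58.8
  y -55 foot z rel -89.4 across 7.8
  y -35 foot z rel -91.1 across 7.8
  y -15 foot z rel -88.6 across 7.9
  y 5 foot z rel -90.3 across 7.4
  y 25 foot z rel -88.6 across 7.7
  y 45 foot z rel -89.2 across 7.6
```

View pics/scene7c.png

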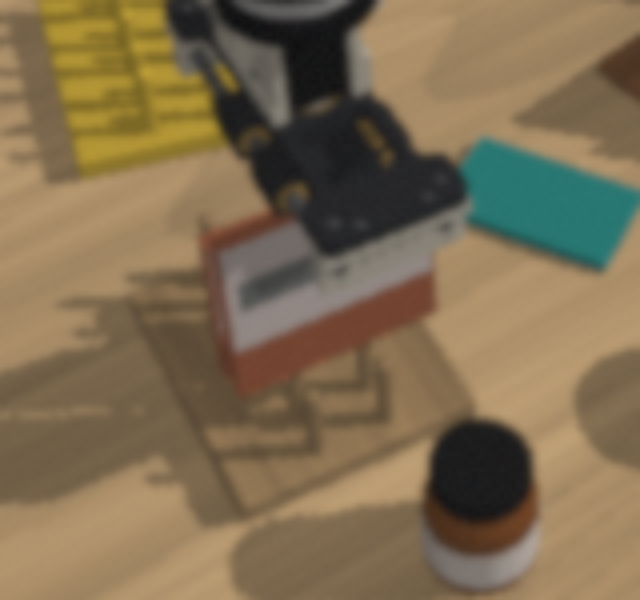

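Emit:
carry_out([
  [1,0,-1.5,4,0],
  [1,0,-1.5,10,0],
  [1,0,-1.5,16,0],
  [1,0,-1.5,22,0],
  [1,0,-1.5,27,0],
  [1,0,-1.5,27,0],
])

```text
time: 9.8
tool_pos: [638.1, -232.4, 150.1]
tcp_rot: [3.12, -0.004, 1.479]
contact_force: [-0.2, 0.2, -2.6]
grip_width: 9.9
```

```bash
python3 -c "
from h import *
cap('scene','scene8.png')
go([637.6,-232.7,110],84.8)
held(['scene8'],120)
c=cv2.imread('pics/scene8.png')[170:320,190:350];cv2.imwrite('pics/scene8c.png',cv2.resize(c,None,fx=4,fy=4))"
```

```text
t 9.85 pos [ 638.3 -232.5  150.5] rpy [178.75  -0.23  84.72] grip 9.9 F [ 0.6  0.4 -2.5]
delta [-0.5 -1.6 40.5] spin -0.1
scene8 876 face across@-50 7.3 n tilt 0.63 yaw err 0.03 along -60.2 59.5
  y -55 foot z rel -88.1 across 8.4
  y -35 foot z rel -89.0 across 7.6
  y -15 foot z rel -87.9 across 7.3
  y 5 foot z rel -88.7 across 8.3
  y 25 foot z rel -84.8 across 7.7
  y 45 foot z rel -89.1 across 7.5
```

View pics/scene8c.png

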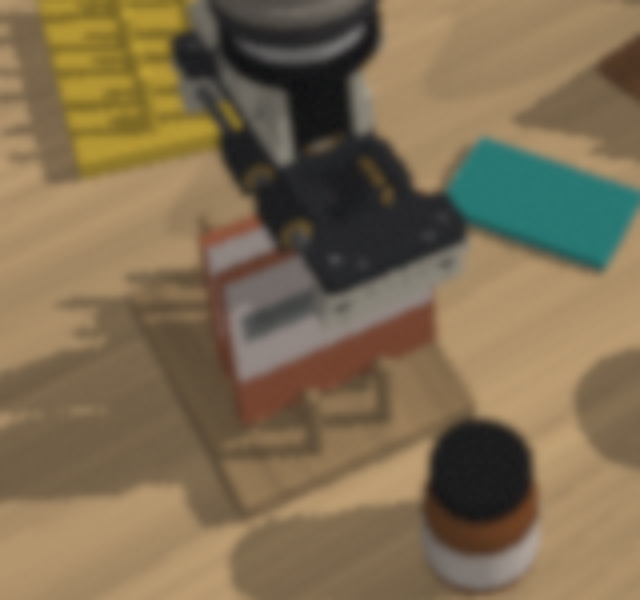

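The foot has gone in between the dowels with no contact force. Continuing down.

Emit:
carry_out([
  [1,0,-0.5,7,0],
  [1,0,-0.5,14,0],
  [1,0,-0.5,21,0],
  [1,0,-0.5,28,0],
  [1,0,-0.5,33,0],
  [1,0,-0.5,36,0],
  [1,0,-0.5,38,0],
  [1,0,-0.5,39,0],
])

```text
time: 10.85
tool_pos: [638.7, -232.4, 111.6]
tcp_rot: [3.12, -0.004, 1.479]
contact_force: [1.5, -0.4, -2.4]
grip_width: 9.9
```

Emit:
carry_out([
  [1,0,0,1,0],
  [1,0,0,2,0],
  [1,0,0,3,0],
  [1,0,0,3,0],
])

```text
time: 11.35
tool_pos: [639.2, -232.2, 110.8]
tcp_rot: [3.118, -0.003, 1.479]
contact_force: [-3.3, 1.8, 8.8]
grip_width: 9.8
```

The force has gone from -2.4 to +8.8 N, so the tile is seated on the board. I'll open only partway, since the medium tile is close.

Emit:
carry_out([
  [0.75,0,0,0,0],
  [0.7,0,0,0,0],
  [0.65,0,0,0,0],
  [0.65,0,0,0,0],
])

```text
time: 11.85
tool_pos: [639.1, -232.3, 110.5]
tcp_rot: [3.118, -0.003, 1.479]
contact_force: [-0.2, 0.4, -0.2]
grip_width: 31.9
```

Emit:
carry_out([
  [0.65,0,0,-10,0],
  [0.65,0,0,-25,0],
  [0.65,0,0,-45,0],
  [0.65,0,0,-75,0],
  [0.65,0,0,-110,0],
  [0.65,0,0,-110,0],
])

```text
time: 12.6
tool_pos: [638.0, -233.1, 225.5]
tcp_rot: [3.11, -0.0, 1.479]
contact_force: [0.3, -0.4, -0.4]
grip_width: 32.0
```

```bash
python3 -c "
from h import *
cap('scene','scene9.png')
go([496.4,301.4,215],98.6)
c=cv2.imread('pics/scene9.png')[170:320,190:350];cv2.imwrite('pics/scene9c.png',cv2.resize(c,None,fx=4,fy=4))"
```

```text
t 12.65 pos [ 637.1 -232.7  223. ] rpy [ 1.7842e+02 -1.1000e-01  8.4730e+01] grip 32.1 F [-0.3 -1.3 -0.3]
delta [ 518.9 -189.3    3.7] spin -13.9
```

View pics/scene9c.png

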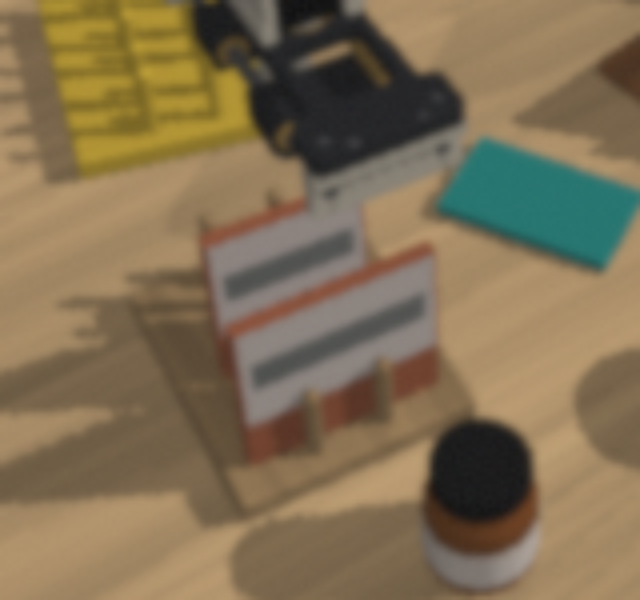

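The wide tile stands in the far slot behind its dowels, and the medium tile hasn't moved. Now the narrow tile.

Emit:
carry_out([
  [0.5,45,-16,4,0],
  [0.3,100,-36,4,-2],
  [0,155,-57,4,-4],
  [0,210,-77,4,-6],
  [0,265,-97,4,-8],
  [0,320,-117,4,-10],
  [0,375,-137,4,-12],
  [0,430,-157,4,-13.9],
  [0,480,-175,4,-13.9],
  [0,515,-188,4,-13.9],
])

```text
time: 13.9
tool_pos: [495.9, 299.4, 213.8]
tcp_rot: [3.116, 0.005, 1.723]
contact_force: [0.7, 0.5, -0.5]
grip_width: 92.2
```

Emit:
carry_out([
  [0,5,-1,6,0],
  [0,5,-1,12,0],
  [0,5,-1,12,0],
])

```text
time: 14.28
tool_pos: [494.4, 302.7, 200.7]
tcp_rot: [3.118, 0.006, 1.722]
contact_force: [-0.2, 0.6, -1.4]
grip_width: 91.6
```

Run:
```python
from h import *
cap('wrist','wrist10.png')
go([496.4,302.6,95],98.6)
W=pts(ld('wrist10'))
a=np.radians(8.6)
P=W.reshape(-1,3);ey=np.array([-np.sin(a),np.cos(a),0]);ex=np.array([np.cos(a),np.sin(a),0])
P=P[(P[:,2]>100)&(P[:,2]<140)&(abs(P@ey-225)<60)&(abs(P@ex-540)<30)]
print(len(P),P[:,2].max(),(P@ey).min(),(P@ey).max(),(P@ex).min())
```

```text
t 14.325 pos [494.8 302.8 201.3] rpy [178.6    0.32  98.63] grip 92.2 F [0.3 1.2 0.8]
delta [ 1.000e-01 -1.000e+00  1.063e+02] spin 0.0
3429 132.2674068350282 190.22128639786703 260.6285308012539 518.2466443304797
```

View pics/wrist10.png

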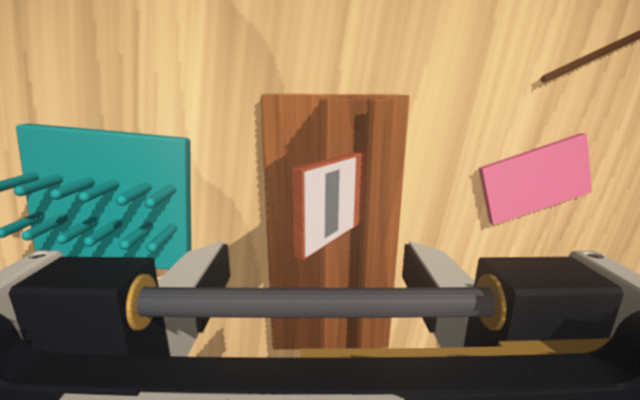

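The narrow tile (293–362, 153–258) is terracotta and white, between the jaws, centred at 225.4 along the stand (planned 225).

Emit:
carry_out([
  [0,0,0,27,0],
  [0,0,-1,54,0],
  [0,0,-1,80,0],
  [0,0,-1,100,0],
  [0,0,-1,106,0],
  [0,0,-1,106,0],
])

```text
time: 15.08
tool_pos: [496.8, 302.0, 95.6]
tcp_rot: [3.117, 0.006, 1.72]
contact_force: [-0.2, 1.1, 0.0]
grip_width: 91.6
```

```bash
python3 -c "
from h import *
go([496.4,302.8,96],98.6)"
```

```text
t 15.075 pos [496.8 302.   95.6] rpy [178.59   0.32  98.57] grip 91.6 F [-0.2  1.1  0. ]
delta [ 0.9 -0.3 -0.4] spin -0.0
```

Emit:
carry_out([
  [0.5,1,0,-1,0],
  [0.6,1,0,-1,0],
  [1,1,0,-1,0],
  [1,1,0,-1,0],
  [1,1,0,-1,0],
  [1,1,0,-1,0],
  [1,1,0,-1,0],
  [1,1,0,-1,0],
])

```text
time: 16.08
tool_pos: [498.5, 303.4, 98.5]
tcp_rot: [3.112, 0.005, 1.721]
contact_force: [0.6, -1.5, 9.3]
grip_width: 27.8
```

Emit:
carry_out([
  [1,0,-2,-3,0],
  [1,0,-4,-7,0],
  [1,0,-7,-11,0],
  [1,0,-9,-15,0],
  [1,0,-12,-19,0],
  [1,0,-14,-23,0],
])

```text
time: 16.82
tool_pos: [487.4, 302.1, 122.4]
tcp_rot: [3.103, 0.004, 1.72]
contact_force: [9.0, 1.3, -2.4]
grip_width: 24.8
```

Emit:
carry_out([
  [1,0,-2,-4,0],
  [1,0,-4,-8,0],
  [1,0,-6,-12,0],
  [1,0,-8,-17,0],
  [1,0,-8,-22,0],
  [1,0,-8,-27,0],
  [1,0,-6,-32,0],
  [1,0,-4,-37,0],
])

```text
time: 17.82
tool_pos: [484.7, 301.9, 160.2]
tcp_rot: [3.097, 0.003, 1.72]
contact_force: [6.3, 0.5, -1.8]
grip_width: 17.5
```

```bash
python3 -c "
from h import *
cap('scene','scene11.png')
go([496.4,302.8,96],98.6)
c=cv2.imread('pics/scene11.png')[30:230,300:540];cv2.imwrite('pics/scene11c.png',cv2.resize(c,None,fx=3,fy=3))"
```

```text
t 17.875 pos [485.2 302.  160.9] rpy [1.7737e+02 1.4000e-01 9.8560e+01] grip 17.2 F [ 6.6  0.4 -0.1]
delta [-0.7  8.2 65.4] spin -0.0
```

View pics/scene11c.png

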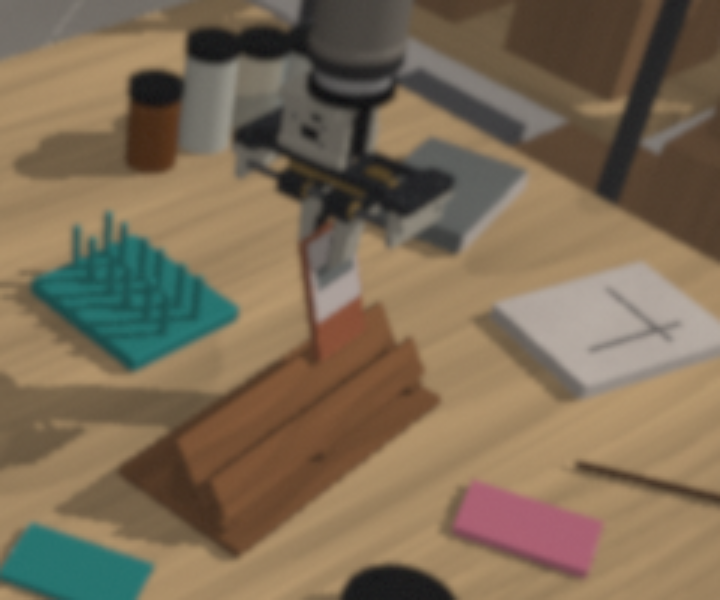

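Emit:
carry_out([
  [1,0,3,-4,0],
  [1,0,6,-8,0],
  [1,0,9,-12,0],
  [1,0,12,-17,0],
  [1,0,15,-23,0],
  [1,0,18,-30,0],
  [1,0,18,-40,0],
  [1,0,18,-50,0],
  [1,0,18,-60,0],
  [1,0,18,-60,0],
])

```text
time: 19.12
tool_pos: [500.6, 304.6, 222.9]
tcp_rot: [3.094, 0.002, 1.72]
contact_force: [-0.3, -1.0, -1.7]
grip_width: 9.9
```

```bash
python3 -c "
from h import *
cap('scene','scene12.png')
go([518,-221,245],84.8)
held(['scene12'],70)"
```

```text
t 19.175 pos [500.3 304.5 222.1] rpy [1.7733e+02 1.3000e-01 9.8570e+01] grip 10.0 F [ 0.  -0.3 -2.5]
delta [-522.3  -59.7  -24.5] spin 13.8
scene12 313 face across@-50 8.9 n tilt 2.39 yaw err -0.63 along -38.0 34.1
  y -30 foot z rel -86.1 across 9.2
  y -18 foot z rel -87.0 across 9.5
  y -7 foot z rel -86.3 across 10.0
  y 5 foot z rel -86.8 across 9.9
  y 17 foot z rel -85.4 across 9.9
  y 28 foot z rel -85.1 across 9.8
```

Emit:
carry_out([
  [1,-15,-2,-15,0],
  [1,-55,-6,-24,2],
  [1,-110,-12,-24,4],
  [1,-165,-19,-24,6],
  [1,-220,-25,-24,8],
  [1,-275,-31,-24,10],
  [1,-330,-38,-24,12],
  [1,-385,-44,-24,13.8],
  [1,-440,-50,-24,13.8],
  [1,-480,-55,-24,13.8],
])

```text
time: 20.42
tool_pos: [515.5, -181.6, 245.4]
tcp_rot: [3.095, -0.008, 1.478]
contact_force: [1.3, 0.7, -1.8]
grip_width: 9.7
```

Emit:
carry_out([
  [1,-20,0,0,0],
  [1,-33,0,0,0],
  [1,-33,0,0,0],
  [1,-33,0,0,0],
])

```text
time: 20.92
tool_pos: [512.4, -213.6, 245.4]
tcp_rot: [3.095, -0.008, 1.479]
contact_force: [0.5, 0.9, -2.3]
grip_width: 9.9
```

```bash
python3 -c "
from h import *
cap('scene','scene13.png')
go([517.2,-219.8,178],84.8)
held(['scene13'],70)
c=cv2.imread('pics/scene13.png')[110:310,170:410];cv2.imwrite('pics/scene13c.png',cv2.resize(c,None,fx=3,fy=3))"
```

```text
t 20.975 pos [ 512.5 -213.4  245.3] rpy [177.34  -0.48  84.75] grip 10.1 F [ 0.2 -1.2 -1.8]
delta [-6.5  2.1 67.4] spin -0.1
scene13 770 face across@-50 8.8 n tilt 2.11 yaw err 0.22 along -35.1 35.5
  y -30 foot z rel -87.6 across 9.8
  y -18 foot z rel -87.7 across 9.9
  y -7 foot z rel -89.0 across 10.0
  y 5 foot z rel -87.7 across 10.4
  y 17 foot z rel -88.8 across 10.1
  y 28 foot z rel -88.9 across 9.4
```

View pics/scene13c.png

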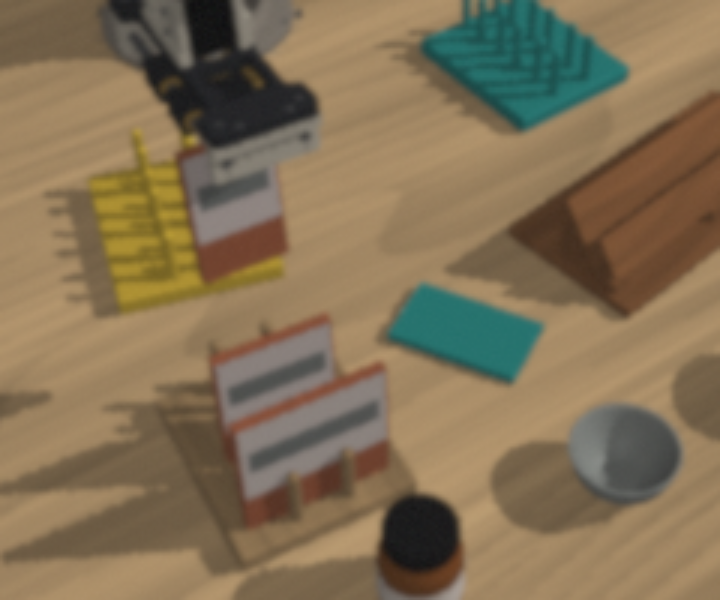

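Emit:
carry_out([
  [1,-8.5,2,10,0],
  [1,-8.5,2,24,0],
  [1,-8.5,2,38,0],
  [1,-8.5,2,52,0],
  [1,-8.5,2,62,0],
  [1,-8.5,2,67,0],
  [1,-8.5,2,67,0],
])

```text
time: 21.85
tool_pos: [516.8, -221.8, 178.2]
tcp_rot: [3.096, -0.008, 1.479]
contact_force: [-0.8, -0.7, -2.3]
grip_width: 9.3
```

```bash
python3 -c "
from h import *
cap('scene','scene14.png');cap('top','top14.png')
go([516.7,-221.9,150],84.8)
held(['scene14','top14'],70)
c=np.hstack([cv2.imread('pics/scene14.png')[150:300,180:330],cv2.imread('pics/top14.png')[100:250,320:470]]);cv2.imwrite('pics/scene14c.png',cv2.resize(c,None,fx=2.6,fy=2.6))"
```

```text
t 21.95 pos [ 517.1 -222.   178.9] rpy [177.3   -0.46  84.74] grip 10.3 F [ 0.5 -0.6 -2.1]
delta [-0.2 -1.8 28.8] spin -0.1
scene14 677 face across@-50 8.5 n tilt 2.18 yaw err 0.03 along -34.7 36.1
  y -30 foot z rel -88.0 across 9.3
  y -18 foot z rel -88.1 across 9.9
  y -7 foot z rel -88.7 across 9.7
  y 5 foot z rel -89.2 across 10.1
  y 17 foot z rel -87.0 across 10.2
  y 28 foot z rel -89.4 across 10.2
top14 43 face across@-50 -2.0 n tilt 0.81 yaw err -6.9 along 11.2 36.5
  y 17 foot z rel -76.6 across -1.0
  y 28 foot z rel -85.3 across -0.6
```

View pics/scene14c.png

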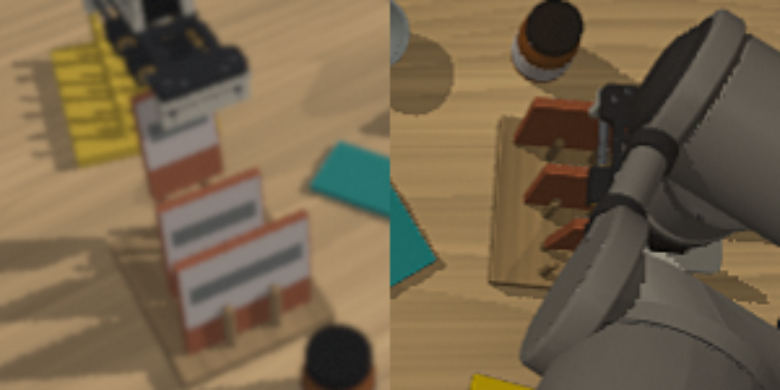

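Emit:
carry_out([
  [1,0,-1,4,0],
  [1,0,-1,10,0],
  [1,0,-1.5,16,0],
  [1,0,-1.5,22,0],
  [1,0,-2,28,0],
  [1,0,-2,28,0],
])

```text
time: 22.7
tool_pos: [516.1, -221.5, 150.1]
tcp_rot: [3.096, -0.009, 1.479]
contact_force: [0.8, -1.2, -2.1]
grip_width: 10.0
```

```bash
python3 -c "
from h import *
cap('top','top15.png')
go([516.5,-221.9,112],84.8)
c=np.hstack([cv2.imread('pics/top15.png')[130:230,340:440]]);cv2.imwrite('pics/top15c.png',cv2.resize(c,None,fx=6,fy=6))"
```

```text
t 22.75 pos [ 516.4 -221.6  150.6] rpy [177.32  -0.47  84.74] grip 9.8 F [ 0.9 -0.  -2. ]
delta [-0.6 -1.6 38.5] spin -0.1
```

View pics/top15c.png

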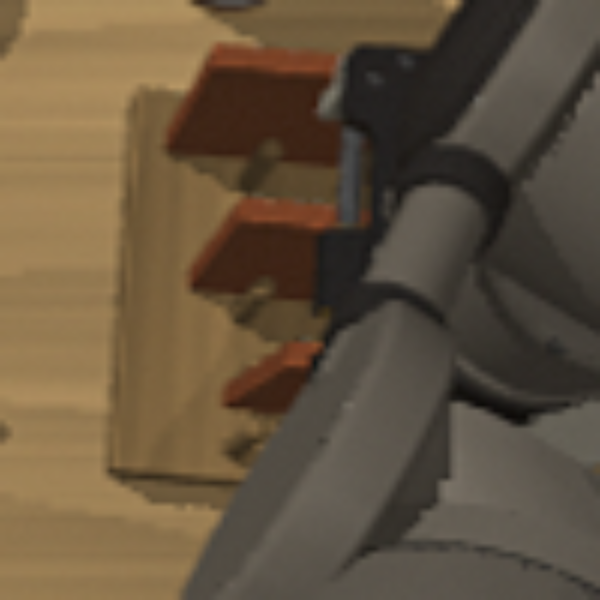

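The foot is below the dowel tops with no contact force, and the near dowel shows on the robot side. Continuing down.

Emit:
carry_out([
  [1,0,-0.3,7,0],
  [1,0,-0.6,14,0],
  [1,0,-1,21,0],
  [1,0,-1.3,28,0],
  [1,0,-1.5,33,0],
  [1,0,-1.5,36,0],
  [1,0,-1.5,38,0],
  [1,0,-1.5,38,0],
])

```text
time: 23.75
tool_pos: [516.7, -221.4, 112.5]
tcp_rot: [3.095, -0.008, 1.479]
contact_force: [-0.6, -0.5, -2.0]
grip_width: 9.9
```

Emit:
carry_out([
  [1,0,0,1,0],
  [1,0,0,2,0],
  [1,0,0,3,0],
  [1,0,0,4,0],
  [1,0,0,4,0],
])

```text
time: 24.38
tool_pos: [517.1, -221.3, 109.9]
tcp_rot: [3.094, -0.008, 1.479]
contact_force: [-2.3, 1.9, 8.3]
grip_width: 9.9
```

Seated at 8.3 N. I'll open partway, retreat upwards and check.

Emit:
carry_out([
  [0.75,0,0,0,0],
  [0.7,0,0,0,0],
  [0.65,0,0,0,0],
  [0.65,0,0,0,0],
])

```text
time: 24.88
tool_pos: [517.1, -221.3, 109.8]
tcp_rot: [3.094, -0.008, 1.479]
contact_force: [-0.6, -0.4, -0.1]
grip_width: 32.3
```

Emit:
carry_out([
  [0.65,0,1,-10,0],
  [0.65,0,1,-25,0],
  [0.65,0,2,-45,0],
  [0.65,0,3,-75,0],
  [0.65,0,5,-110,0],
  [0.65,60,5,-130,0],
  [0.65,120,5,-130,0],
  [0.65,180,5,-130,0],
  [0.65,220,5,-130,0],
  [0.65,220,5,-130,0],
])

```text
time: 26.12
tool_pos: [536.0, -0.6, 242.9]
tcp_rot: [3.092, -0.008, 1.483]
contact_force: [-0.4, -1.3, 0.8]
grip_width: 32.0
```

Run:
```python
from h import *
cap('scene','scene16.png');cap('top','top16.png')
go([500,0,230])
c=np.hstack([cv2.imread('pics/scene16.png')[190:310,200:330],cv2.imread('pics/top16.png')[120:240,330:460]]);cv2.imwrite('pics/end.png',cv2.resize(c,None,fx=3,fy=3))
a=np.radians(-5.2);ex=np.array([np.cos(a),np.sin(a)]);ey=np.array([-ex[1],ex[0]])
for nm,o in(('scene16',(580.9,-227.5)),('top16',(579.6,-225.6))):
    W=pts(ld(nm)).reshape(-1,3);W=W[(W[:,2]>131)&(W[:,2]<150)];d=W[:,:2]-o;x=d@ex;y=d@ey
    for xc in(-60,0,60):
        s=(abs(x-xc)<22)&(abs(y)<80)
        r=cv2.minAreaRect(W[s][:,:2].astype(np.float32))
        print(nm,xc,s.sum(),'x',x[s].min().round(1),x[s].max().round(1),'y',y[s].min().round(1),y[s].max().round(1),'z',np.percentile(W[s,2],[50,98]).round(1),np.round(r[1],1),round(r[2],1))
```

```text
t 26.225 pos [536.   -3.3 242.4] rpy [177.2   -0.41  84.8 ] grip 31.9 F [ 0.1 -0.2 -0.7]
delta [ -0.  -36.8  10.7] spin 0
scene16 -60 181 x -65.8 -50.3 y -33.9 35.2 z [139.8 143.2] [69.1 14.9] 86.4
scene16 0 276 x -7.0 8.1 y -48.4 46.4 z [139.7 143.2] [94.9 13.6] 83.4
scene16 60 365 x 56.1 70.0 y -59.4 60.5 z [139.9 143.2] [119.9  13.9] 84.9
top16 -60 146 x -63.6 -52.6 y -32.4 35.0 z [140.1 143.5] [67.3 10.8] 85.1
top16 0 209 x -6.4 6.3 y -46.9 46.1 z [140.2 143.4] [93.1 12.4] 82.9
top16 60 267 x 56.0 68.0 y -60.0 59.0 z [140.  143.6] [118.9  11.8] 84.6
```

View pics/end.png

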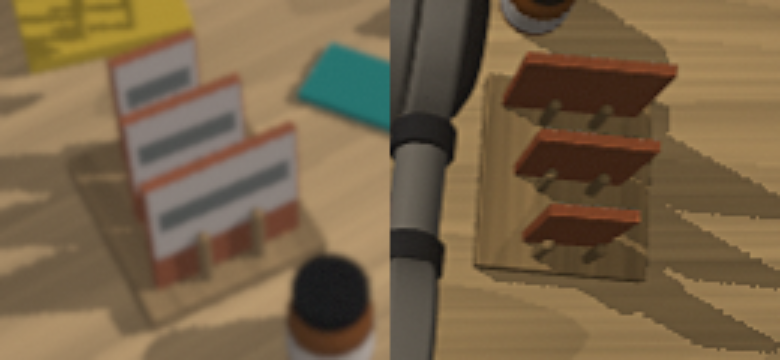

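All three tiles are upright in their slots, with tops at about 140 mm and centred within a few mm. The gripper is clear, so I'll hand the job in.

```bash
python3 -c "
from h import *
print(bot.close_job())"
```

```text
the job is handed in; nothing more can be done
None
```

Both tiles are upright in the wooden rack: the narrow one in the near slot and the wide one in the far slot. The job was handed in at about 26 s; no verdict is reported.

I pinched each tile through its thickness near the top and drew it out along the trough. It turned upright between the pads as it came free. Each was lowered until the board took about 8–9 N, then released by opening only part-way to clear the medium tile.

**Last checks (scene and top cameras):**
- **Height:** all three tile tops are at about 140 mm, which matches feet on the 20 mm board.
- **Position:** the tile tops are within about 3 mm of their slots across and 2 mm along. The feet themselves were hidden.
- **Alignment:** all three are in line with the rack to within about 2.5 degrees.
- **Medium tile:** it is still in the middle, with no visible movement.
- **Bystanders:** I kept clear of the bowl, jar and saucers but did not measure them again at the end.

**Disagreements:**
- The two cameras differ by 1–2 mm.
- The tool tilted by up to 2.8 degrees over the job, so the narrow tile went in about 2 degrees off vertical. I didn't measure its tilt again after release, but its top is about 2–3 mm off the slot's middle, well within the 0.2 rad limit.

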